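# Shut the balance's draft shield and tare it

### The job

The sample vial is on the balance pan, but both side doors of the draft shield have been left open: with closed fingertips behind their blue tabs, gently push both doors fully shut, in either order, and only then press the green tare key down and let it come up again. Push only: do not pinch the tabs or pick anything up, do not press the red power key, and leave the vial, the white pot, the beaker and the vial rack as they stand.

Things in the scene. Friction and masses are not known exactly. Their poses are not given: they have to be found in the camera images.
- balance: Lab balance, fixed, may stand turned. Grey base 300 (x) x 210 (y) x 60 mm high; origin: centre of its underside; own -x end is the front with two keys and a display (4 mm proud), facing the robot; y left, z up. On it a clear draft shield spans x -30 to 140, y -88 to 88, roof top at z 190 mm (balance frame). The shield's side walls are sliding doors.
- left_door (a joint): Opening of the left (+y) door in m: 0 fully shut (end stop), 0.075 most open. It opens backwards (+x of the balance) and shuts forwards (-x, towards the keys), against about 1.5 N friction plus 6 N per m/s, and stays where left.
- right_door (a joint): Opening of the right (-y) sliding door in m, exactly like the left one.
- left_door_tab (a point): Centre of the top edge of the left door's blue upright tab; moves with the door. Tab: 10 mm thick along the balance's x (5 mm either side), 36 mm wide along y, from 5 to 35 mm above the shield roof (top edge 225 mm above the bench). Nothing stands behind (+x of) it at that height. Door shut: x -15, y 84 mm in the balance frame.
- right_door_tab (a point): The same point on the right door's blue tab: x -15, y -84 mm in the balance frame when shut.
- tare (a joint): Travel of the green tare key in m: 0 up, 0.006 fully down; down is +. Spring-loaded, about 4 N at the bottom; counts as pressed beyond 0.003. It springs back when released.
- tare_top (a point): Centre of the top face of the round green tare key, 30 mm across, on the base top at the front right: x -115, y -70 mm in the balance frame, 85 mm in front of the draft shield.
- power (a joint): Travel of the red power key in m, 0 up; must not be pressed.
- power_top (a point): Centre of the top face of the red power key, 30 mm across, at x -115, y 70 mm in the balance frame (front left).
- vial: Amber sample vial with black cap, 24 mm across, 50 mm high, standing loose on the steel pan (80 mm across, centre x 55, y 0, top at z 72 mm in the balance frame) inside the shield; origin at the centre of its underside, z up its axis.
- pot: White screw-cap pot, 42 mm across, 55 mm high, loose on the bench beside the balance; origin at the centre of its underside, z up.
- beaker: Glass beaker, 68 mm across, 90 mm high, loose on the bench beside the balance; origin at the centre of its underside, z up.
- vial_rack: White rack with some black-capped vials, 130 (x) x 80 (y) mm, 59 mm high, loose on the bench to the right of the balance; origin at the centre of its underside, z up.
Things that resemble listed ones, but are neither listed nor needed, are in the scene too. Leave any pink look-alike of the beaker alone.

How it is judged:
By the outcome, as a careful person would: the job done as asked, in the order asked, and still so for the second after the job is handed in, with the robot touching nothing.
It also fails if it takes over 64 s, if anything falls off the work surface, if the arm or the gripper's body presses on something with over 40 N, if the wrist force passes 120 N, or if a joint passes its speed limit or range.

### The arm

A 6-joint arm with a two-finger parallel gripper is mounted at the origin on the work surface. World frame = base frame: x ahead of the robot, y to its left, z up, the work surface at z = 0. Lengths are in m, angles in degrees, forces in N, time in s.
With the tool pointing down it reaches from about 0.25 to 0.725 m from the base axis. Payload 9.7 kg.
Tool frame: the origin (TCP) lies on the centre line of the jaws, within the pads' length; the fingertips stand tip_extent ahead of it and the grasp point (between the pads) lies 3 mm ahead of it (tip_extent is the distance from the TCP to the fingertips, in m); z points along the fingers, y is the line along which they close (so a half turn about z gives the same grasp; the last joint's range is limited). The gripper opens to 85 mm and grips with 20 to 120 N. Pads are 22 mm wide; open, the fingers measure 114 mm over their backs; the gripper's body (76 mm by 85 mm) begins 54 mm behind the grasp point. The pads swing forward as they close: fully open they stand 13 mm farther back than shut.
Start: joints at [-67.609, 4.979, 10.078, 95.1, 0, 90], TCP at [0.21, -0.509, 0.253] pointing down, gripper open.
Joint ranges: [-179.16, 179.16], [-48.56, 103.87], [-65.8, 70.77], [-126.05, 130.52], [-82.76, 87.17], [-180, 180]. Speed limits (degrees/s): [127.2, 127.2, 147.25, 180, 180, 180].

### API

Orientations are given as [roll, pitch, yaw] about the fixed x, y, z axes, in that order (R = Rz(yaw) Ry(pitch) Rx(roll)).
In Python, from workcell import * gives the robot as it stands.
- The arm moves only by the tool servo_tool, never from a script. Its argument "rows" is a list of rows, each an object with "offset": the shift along the tool's x, y, z as a fraction of full scale, a list of three; "yaw": the turn about the tool's z as a fraction of full scale; "claw": the closure, from 0 (fully open) to 1 (shut). A call has 1 to 12 rows; each row is the pose to reach, as a shift and turn from the pose commanded when the call began, along the tool's axes at that moment, turning the shorter way round; what a row does not reach only later rows make up. Full scale, the value 1, is 0.1 m for a shift and pi rad for a turn. A row lasts 1/8 s, in which the tool goes at most 62.5 mm and 10.7 degrees, less where a joint would pass 70% of its speed; a pose out of reach is approached as far as the arm can. A call with a number of a shift or a turn outside -1 to 1 is refused whole. A call with a gripper value outside its range is refused whole. The fingers move at their own pace and stop on an object; "squeeze" is the grip in N (left out, the last holds). Time passes only in rows, so rows that repeat a pose let the fingers close. It gives the time, the measured TCP pose, the force, the opening and the grip force at its end, in the units of the state.
- get_obs(): the state, without advancing time (a new reading comes with each control period).
- camera(name): name is "scene" or "top"; returns (picture, depth): 400x640x3 uint8, red, green, blue; 400x640 float32, m along the optical axis (not along the pixel's ray), 0 where there is no reading.
- camera_info(name): a dict with "fx", "fy", "cx", "cy" (pixels), "dist" ([k1, k2, p1, p2, k3] as OpenCV has them; the pictures are not rectified), "cam_to_world" (4x4, takes a point from camera to world coordinates). Camera axes: x right, y up, looking along -z (the intrinsics and any distortion apply to the point x, -y, -z); pixel columns grow to the right and rows downward; lengths in m; the calibration is good to about 2 mm. A picture is of the moment at which its call begins. camera_info takes no time and is no camera call.
- job_done(): hands the job in; it is judged then, once.
The state is a dict: "time": time; "q": joint angles; "qd": joint speeds; "joint_efforts": joint torques, N m; "ee_pos": TCP position; "tcp_rot": TCP orientation; "wrist_force": force on the tool from outside, world axes, zero at the start; "torque": the same for the moment, N m; "opening": finger opening in m; "grasp_force": force on a finger pad.
Only numpy, scipy, OpenCV 4.12 (cv2) and the standard library are available. Lean on these libraries where they do the work, as an engineer would, in place of code of your own. Each camera call takes 0.05 s, during which the arm holds its last target. There are 200 camera calls.

## Working session

There is one attempt and no reset: what is moved stays moved. The work goes in short steps, Python scripts to look and compute and a tool call to move; the robot and the scene stay as the last step left them, time stands still between calls to the robot, and variables do not carry over. Pictures are saved under pics/ and viewed, at most 10 in all, crops included, and the job is handed in when it is done.

Besides the shell and the picture viewer there is one more tool, called after "Request:" as name([rows], argument=value, ...), one row to a line, values as JSON. servo_tool: Moves the arm, as the interface text tells. Its arguments: {"type":"object","properties":{"rows":{"type":"array"},"squeeze":{"type":"number"}},"required":["rows"]}

```bash
mkdir -p pics; ls; cat > h.py <<'E'
from workcell import *
import numpy as np, cv2
def world(name, depth, px):
    i=camera_info(name); K=np.array([[i['fx'],0,i['cx']],[0,i['fy'],i['cy']],[0,0,1]]); 
    px=np.asarray(px,float).reshape(-1,2)
    u=cv2.undistortPoints(px.reshape(-1,1,2),K,np.array(i['dist'],float)).reshape(-1,2)
    d=depth[px[:,1].round().astype(int),px[:,0].round().astype(int)]
    p=np.c_[u[:,0]*d,-u[:,1]*d,-d,np.ones(len(d))]
    return (p@np.array(i['cam_to_world']).T)[:,:3]
E
python3 - <<'E'
from h import *
o=get_obs();print(o)
for n in('scene','top'):
    c,d=camera(n);cv2.imwrite(f'pics/{n}0.png',c[...,::-1]);np.savez(f'{n}0.npz',c=c,d=d)
    hsv=cv2.cvtColor(c,cv2.COLOR_RGB2HSV)
    print(n,np.array(camera_info(n)['cam_to_world']).round(2).tolist())
    for nm,lo,hi in(('blue',100,130),('green',45,85),('red',0,8)):
        m=cv2.inRange(hsv,(lo,110,60),(hi,255,255))
        k,l,s,ce=cv2.connectedComponentsWithStats(m)
        for j in range(1,k):
            if s[j,4]>25:
                ys,xs=np.where((l==j)&(d>0)); 
                if len(xs)==0: continue
                w=world(n,d,np.c_[xs,ys]); print(nm,s[j].tolist(),np.median(w,0).round(3),w.min(0).round(3),w.max(0).round(3))
E
```

```text
pics
{'time': 0.0, 'q': array([-6.76071621e+01,  5.00923528e+00,  1.00330176e+01,  9.51001245e+01,
        3.25850165e-04,  9.00013138e+01]), 'qd': array([ 0.04165265,  0.03501011,  0.06561439, -0.04328613,  0.04197632,
       -0.03241683]), 'joint_efforts': array([-1.63518805e-03, -5.20389211e+01,  4.64803720e+01,  1.64825411e-02,
       -8.70093527e-05,  9.13351101e-06]), 'ee_pos': array([ 0.20944448, -0.50832682,  0.25258809]), 'tcp_rot': array([-1.79923658e+02, -3.24099307e-04,  2.23915236e+01]), 'wrist_force': array([-0.86708086, -0.22865907,  0.0299639 ]), 'torque': array([ 0.00444702,  0.02336372, -0.0266881 ]), 'grasp_force': 0.0, 'opening': 0.0856430606052952}
scene [[-0.65, -0.61, 0.46, 0.99], [0.76, -0.51, 0.39, 0.38], [-0.0, 0.6, 0.8, 0.93], [0.0, 0.0, 0.0, 1.0]]
blue [51, 0, 50, 13, 349] [ 0.284 -1.814 -0.072] [ 0.175 -1.974 -0.08 ] [ 0.332 -1.752 -0.064]
blue [14, 66, 58, 36, 1044] [ 0.602 -1.859 -0.38 ] [ 0.432 -2.162 -0.533] [ 0.711 -1.688 -0.224]
blue [297, 176, 11, 11, 49] [ 0.575 -0.023  0.225] [ 0.568 -0.041  0.221] [ 0.58  -0.007  0.227]
blue [342, 226, 13, 14, 6
[... 481 characters left out ...]
82] [0.476 0.141 0.072] [0.502 0.173 0.086]
top [[-0.02, 0.99, -0.15, 0.37], [-1.0, -0.02, -0.0, 0.01], [-0.01, 0.15, 0.99, 1.12], [0.0, 0.0, 0.0, 1.0]]
blue [251, 136, 18, 8, 79] [0.611 0.137 0.224] [0.603 0.121 0.219] [0.618 0.153 0.228]
blue [338, 155, 19, 8, 92] [ 0.571 -0.027  0.225] [ 0.563 -0.051  0.057] [ 0.612 -0.01   0.229]
blue [43, 290, 30, 35, 738] [0.299 0.589 0.053] [0.264 0.538 0.047] [0.336 0.619 0.103]
green [586, 111, 45, 31, 834] [ 0.673 -0.615  0.055] [ 0.638 -0.662  0.003] [ 0.711 -0.565  0.062]
green [317, 224, 13, 13, 126] [0.449 0.022 0.081] [0.437 0.009 0.076] [0.462 0.035 0.085]
red [253, 208, 14, 14, 149] [0.486 0.157 0.081] [0.471 0.143 0.068] [0.501 0.172 0.086]
```

View pics/top0.png

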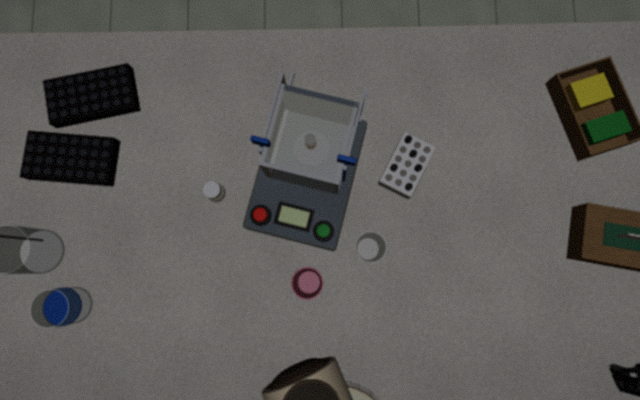

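View pics/scene0.png

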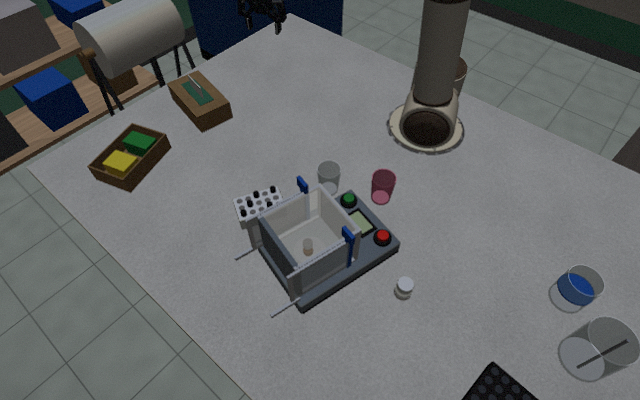

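The pictures show the balance turned about −15.5°. The tabs are at top-view (260,141) and (347,159), green key (323,231) front right, red key (260,215). The tab heights (0.225 m) and the key spacing (0.14 m) agree with the description. I'll raise, close and turn first.

Request:
servo_tool([
  {"offset":[0,0,-0.2],"yaw":0.05,"claw":1},
  {"offset":[0,0,-0.4],"yaw":0.1,"claw":1},
  {"offset":[0,0,-0.4],"yaw":0.16,"claw":1},
  {"offset":[0,0,-0.4],"yaw":0.21,"claw":1},
  {"offset":[0,0,-0.4],"yaw":0.21,"claw":1},
  {"offset":[0,0,-0.4],"yaw":0.21,"claw":1},
], squeeze=20)

```text
time: 0.85
ee_pos: [0.2095, -0.5085, 0.2931]
tcp_rot: [-180.0, 0.0, -15.2]
wrist_force: [-0.1, 0.5, 0.5]
opening: 0.0001
grasp_force: 0.0
```

```bash
python3 - <<'E'
import workcell
print([n for n in dir(workcell) if n[0]!='_'], getattr(workcell,'tip_extent',None))
o=workcell.get_obs();print(o['time'],o['ee_pos'],o['tcp_rot'],o['opening'],o.get('tip_extent'))
E
```

```text
['PlanningError', 'camera', 'camera_info', 'get_obs', 'job_done', 'tip_extent'] 0.022
0.85 [ 0.20949003 -0.50847804  0.29306385] [-1.79981304e+02  1.43144127e-02 -1.52122603e+01] 8.565385145331159e-05 None
```

Request:
servo_tool([
  {"offset":[0.2,-0.4,0],"yaw":0,"claw":1},
  {"offset":[0.45,-1,0],"yaw":0,"claw":1},
])

```text
time: 1.1
ee_pos: [0.2781, -0.4258, 0.2926]
tcp_rot: [-180.0, 0.0, -15.4]
wrist_force: [1.0, -0.7, 0.1]
opening: 0.0002
grasp_force: 0.0
```

Request:
servo_tool([
  {"offset":[0.22,-0.5,0],"yaw":0,"claw":1},
  {"offset":[0.45,-1,0],"yaw":0,"claw":1},
])

```text
time: 1.35
ee_pos: [0.3486, -0.3401, 0.2933]
tcp_rot: [180.0, -0.0, -15.3]
wrist_force: [0.4, -0.1, 0.1]
opening: 0.0001
grasp_force: 0.0
```

Request:
servo_tool([
  {"offset":[0.22,-0.5,0],"yaw":0,"claw":1},
  {"offset":[0.45,-1,0],"yaw":0,"claw":1},
])

```text
time: 1.6
ee_pos: [0.4187, -0.2556, 0.2934]
tcp_rot: [180.0, -0.0, -15.3]
wrist_force: [0.2, -0.4, -0.7]
opening: -0.0003
grasp_force: 0.0
```

Request:
servo_tool([
  {"offset":[0.22,-0.5,0],"yaw":0,"claw":1},
  {"offset":[0.45,-1,0],"yaw":0,"claw":1},
])

```text
time: 1.85
ee_pos: [0.4886, -0.1711, 0.2934]
tcp_rot: [180.0, -0.0, -15.2]
wrist_force: [0.1, -0.9, -0.2]
opening: -0.0003
grasp_force: 0.0
```

Request:
servo_tool([
  {"offset":[0.22,-0.5,0],"yaw":0,"claw":1},
  {"offset":[0.45,-1,0],"yaw":0,"claw":1},
])

```text
time: 2.1
ee_pos: [0.552, -0.1161, 0.2934]
tcp_rot: [-178.7, 0.0, -12.3]
wrist_force: [-0.1, -0.4, 0.2]
opening: -0.0001
grasp_force: 0.0
```

Request:
servo_tool([
  {"offset":[0.2,-0.3,0],"yaw":0,"claw":1},
  {"offset":[0.43,-0.6,0],"yaw":0,"claw":1},
  {"offset":[0.43,-0.6,0],"yaw":0,"claw":1},
  {"offset":[0.43,-0.6,0],"yaw":0,"claw":1},
])

```text
time: 2.6
ee_pos: [0.6009, -0.0959, 0.2945]
tcp_rot: [-177.6, 0.1, -10.0]
wrist_force: [0.3, -0.5, 0.6]
opening: 0.0
grasp_force: 0.0
```

```bash
python3 - <<'E'
from h import *
o=get_obs();print(o['q'].round(2),o['ee_pos'],o['tcp_rot'])
E
```

```text
[-10.12  14.75  25.84 101.19   2.43 179.87] [ 0.60091979 -0.095885    0.29446812] [-1.77570325e+02  9.04555596e-02 -9.98462993e+00]
```

Joint 6 hit its range end, so I'll use the half-turned orientation.

Request:
servo_tool([
  {"offset":[0,0,0],"yaw":-0.25,"claw":1},
  {"offset":[0,0,0],"yaw":-0.5,"claw":1},
  {"offset":[0,0,0],"yaw":-0.5,"claw":1},
  {"offset":[0,0,0],"yaw":-0.5,"claw":1},
  {"offset":[0,0,0],"yaw":-0.5,"claw":1},
  {"offset":[0,0,0],"yaw":-0.5,"claw":1},
  {"offset":[0,0,0],"yaw":-0.5,"claw":1},
  {"offset":[0,0,0],"yaw":-0.5,"claw":1},
  {"offset":[0,0,0],"yaw":-0.5,"claw":1},
  {"offset":[0,0,0],"yaw":-0.5,"claw":1},
  {"offset":[0,0,0],"yaw":-0.5,"claw":1},
])

```text
time: 3.98
ee_pos: [0.6009, -0.096, 0.295]
tcp_rot: [-180.0, -2.4, 79.8]
wrist_force: [0.1, -0.7, 0.7]
opening: 0.0003
grasp_force: 0.0
```

Request:
servo_tool([
  {"offset":[0,0,0],"yaw":-0.25,"claw":1},
  {"offset":[0,0,0],"yaw":-0.47,"claw":1},
  {"offset":[0,0,0],"yaw":-0.47,"claw":1},
  {"offset":[0,0,0],"yaw":-0.47,"claw":1},
  {"offset":[0,0,0],"yaw":-0.47,"claw":1},
  {"offset":[0,0,0],"yaw":-0.47,"claw":1},
  {"offset":[0,0,0],"yaw":-0.47,"claw":1},
  {"offset":[0,0,0],"yaw":-0.47,"claw":1},
  {"offset":[0,0,0],"yaw":-0.47,"claw":1},
  {"offset":[0,0,0],"yaw":-0.47,"claw":1},
])

```text
time: 5.22
ee_pos: [0.6013, -0.0958, 0.2947]
tcp_rot: [177.6, -0.3, 164.3]
wrist_force: [0.6, -0.6, -0.1]
opening: 0.0001
grasp_force: 0.0
```

```bash
cat >> h.py <<'E'
from scipy.spatial.transform import Rotation as Ro
t=np.radians(-15.5); B=np.array([[np.cos(t),-np.sin(t),0],[np.sin(t),np.cos(t),0],[0,0,1]])
O=np.array([.469,.090,0])+.115*B[:,0]
def tools():
    o=get_obs(); R=Ro.from_euler('xyz',o['tcp_rot'],degrees=True).as_matrix()
    tip=o['ee_pos']+.022*R[:,2]
    print('t',round(o['time'],2),'rot',o['tcp_rot'].round(1),'q6',o['q'][5].round(1),'tip bal',(B.T@(tip-O)).round(4),'F bal',(B.T@o['wrist_force']).round(1))
    return tip,R
def go(bal):   # offset (fraction) bringing the fingertip to a balance-frame point
    tip,R=tools(); print('to',bal,(R.T@(O+B@np.array(bal)-tip)/.1).round(3))
E
python3 - <<'E'
from h import *
for n in('scene0','top0'):
    z=np.load(n+'.npz');c,d=z['c'],z['d'];m=cv2.inRange(cv2.cvtColor(c,cv2.COLOR_RGB2HSV),(100,110,30),(130,255,255))
    ys,xs=np.where((m>0)&(d>0));w=world(n[:-1],d,np.c_[xs,ys]);w=(w-O)@B
    for s in(1,-1):
        k=w[(abs(w[:,0])<.1)&(w[:,1]*s>.04)&(w[:,1]*s<.12)&(w[:,2]>.215)];print(n,s,len(k),np.percentile(k,[2,50,98],axis=0).round(4).tolist())
go([.065,-.084,.262]); go([.065,-.084,.203])
E
```

```text
scene0 1 89 [[0.0069, 0.0693, 0.2159], [0.0123, 0.0858, 0.2239], [0.0149, 0.1025, 0.2275]]
scene0 -1 66 [[0.0127, -0.0978, 0.2161], [0.0174, -0.08, 0.2241], [0.0203, -0.0653, 0.227]]
top0 1 98 [[0.0039, 0.0654, 0.2162], [0.0078, 0.0819, 0.2239], [0.0128, 0.0987, 0.227]]
top0 -1 104 [[0.0087, -0.1015, 0.2187], [0.0132, -0.085, 0.2245], [0.0183, -0.0685, 0.2277]]
t 5.22 rot [177.6  -0.3 164.3] q6 5.6 tip bal [ 0.062  -0.1428  0.2727] F bal [ 0.8 -0.4 -0.1]
to [0.065, -0.084, 0.262] [-0.029  0.583  0.132]
t 5.22 rot [177.6  -0.3 164.3] q6 5.6 tip bal [ 0.062  -0.1428  0.2727] F bal [ 0.8 -0.4 -0.1]
to [0.065, -0.084, 0.203] [-0.032  0.558  0.721]
```

Request:
servo_tool([
  {"offset":[0,0.4,0.1],"yaw":0,"claw":1},
  {"offset":[0,0.57,0.1],"yaw":0,"claw":1},
  {"offset":[0,0.56,0.4],"yaw":0,"claw":1},
  {"offset":[0,0.56,0.71],"yaw":0,"claw":1},
  {"offset":[0,0.56,0.71],"yaw":0,"claw":1},
  {"offset":[0,0.56,0.71],"yaw":0,"claw":1},
])

```text
time: 5.98
ee_pos: [0.6169, -0.039, 0.2276]
tcp_rot: [177.6, -0.2, 164.5]
wrist_force: [0.6, 0.7, 0.6]
opening: -0.0001
grasp_force: 0.0
```

```bash
python3 - <<'E'
from h import *
go([.001,-.084,.204])
E
```

```text
t 5.97 rot [177.6  -0.2 164.5] q6 10.8 tip bal [ 0.0619 -0.0838  0.2056] F bal [0.4 0.9 0.6]
to [0.001, -0.084, 0.204] [ 0.609 -0.002  0.019]
```

Push gently to a little short of shut (about 6 mm), then creep.

Request:
servo_tool([
  {"offset":[0.08,0,0.02],"yaw":0,"claw":1},
  {"offset":[0.16,0,0.02],"yaw":0,"claw":1},
  {"offset":[0.22,0,0.02],"yaw":0,"claw":1},
  {"offset":[0.27,0,0.02],"yaw":0,"claw":1},
  {"offset":[0.32,0,0.02],"yaw":0,"claw":1},
  {"offset":[0.37,0,0.02],"yaw":0,"claw":1},
  {"offset":[0.42,0,0.02],"yaw":0,"claw":1},
  {"offset":[0.46,0,0.02],"yaw":0,"claw":1},
  {"offset":[0.5,0,0.02],"yaw":0,"claw":1},
  {"offset":[0.54,0,0.02],"yaw":0,"claw":1},
  {"offset":[0.54,0,0.02],"yaw":0,"claw":1},
])

```text
time: 7.35
ee_pos: [0.5642, -0.0242, 0.2243]
tcp_rot: [177.6, -0.3, 164.6]
wrist_force: [-0.6, 0.4, 0.1]
opening: 0.0001
grasp_force: 0.0
```

Request:
servo_tool([
  {"offset":[0.02,0,0],"yaw":0,"claw":1},
  {"offset":[0.03,0,0],"yaw":0,"claw":1},
  {"offset":[0.04,0,0],"yaw":0,"claw":1},
  {"offset":[0.04,0,0],"yaw":0,"claw":1},
])

```text
time: 7.85
ee_pos: [0.5607, -0.0232, 0.2242]
tcp_rot: [177.6, -0.3, 164.6]
wrist_force: [1.9, 0.0, -1.2]
opening: 0.0001
grasp_force: 0.4
```

```bash
python3 - <<'E'
from h import *
go([.001,-.084,.204])
E
```

```text
t 7.85 rot [177.6  -0.3 164.6] q6 11.9 tip bal [ 0.0035 -0.0837  0.2023] F bal [ 1.8  0.6 -1.2]
to [0.001, -0.084, 0.204] [ 0.025 -0.002 -0.017]
```

Request:
servo_tool([
  {"offset":[0.01,0,0],"yaw":0,"claw":1},
  {"offset":[0.02,0,0],"yaw":0,"claw":1},
  {"offset":[0.02,0,0],"yaw":0,"claw":1},
])

```text
time: 8.22
ee_pos: [0.5588, -0.0228, 0.2244]
tcp_rot: [177.6, -0.3, 164.6]
wrist_force: [1.2, -0.2, -0.5]
opening: -0.0002
grasp_force: 0.3
```

Request:
servo_tool([
  {"offset":[0.01,0,0],"yaw":0,"claw":1},
  {"offset":[0.02,0,0],"yaw":0,"claw":1},
  {"offset":[0.02,0,0],"yaw":0,"claw":1},
])

```text
time: 8.6
ee_pos: [0.557, -0.0222, 0.2244]
tcp_rot: [177.6, -0.3, 164.6]
wrist_force: [0.7, -1.0, -0.3]
opening: -0.0002
grasp_force: 0.9
```

```bash
python3 - <<'E'
from h import *
go([.001,-.084,.204])
E
```

```text
t 8.6 rot [177.6  -0.3 164.6] q6 12.0 tip bal [-0.0004 -0.0837  0.2024] F bal [ 1.  -0.8 -0.3]
to [0.001, -0.084, 0.204] [-0.013 -0.002 -0.016]
```

Request:
servo_tool([
  {"offset":[0.01,0,0],"yaw":0,"claw":1},
  {"offset":[0.02,0,0],"yaw":0,"claw":1},
  {"offset":[0.02,0,0],"yaw":0,"claw":1},
])

```text
time: 8.98
ee_pos: [0.5567, -0.0222, 0.2245]
tcp_rot: [177.6, -0.1, 164.5]
wrist_force: [11.5, -2.1, -4.5]
opening: -0.0001
grasp_force: 6.2
```

Request:
servo_tool([
  {"offset":[0.01,0,0],"yaw":0,"claw":1},
  {"offset":[0.02,0,0],"yaw":0,"claw":1},
  {"offset":[0.02,0,0],"yaw":0,"claw":1},
])

```text
time: 9.35
ee_pos: [0.5565, -0.0221, 0.2245]
tcp_rot: [177.6, 0.1, 164.5]
wrist_force: [22.3, -5.8, -7.8]
opening: 0.0002
grasp_force: 11.4
```

```bash
python3 - <<'E'
from h import *
go([.001,-.084,.204])
E
```

```text
t 9.35 rot [1.776e+02 1.000e-01 1.645e+02] q6 12.1 tip bal [-0.0006 -0.0837  0.2026] F bal [23.   0.4 -7.8]
to [0.001, -0.084, 0.204] [-0.016 -0.002 -0.015]
```

Right door against its stop (force rose to 23 N without movement). Back off, raise, move to the left.

Request:
servo_tool([
  {"offset":[-0.2,0,0],"yaw":0,"claw":1},
  {"offset":[-0.5,0,0],"yaw":0,"claw":1},
  {"offset":[-0.52,0,-0.3],"yaw":0,"claw":1},
  {"offset":[-0.52,0,-0.6],"yaw":0,"claw":1},
  {"offset":[-0.52,0.4,-0.6],"yaw":0,"claw":1},
  {"offset":[-0.52,0.8,-0.6],"yaw":0,"claw":1},
  {"offset":[-0.52,0.8,-0.6],"yaw":0,"claw":1},
  {"offset":[-0.52,0.8,-0.6],"yaw":0,"claw":1},
])

```text
time: 10.35
ee_pos: [0.6238, 0.0393, 0.2873]
tcp_rot: [177.6, -0.3, 164.6]
wrist_force: [0.3, -0.4, 0.3]
opening: 0.0001
grasp_force: 0.0
```

```bash
python3 - <<'E'
from h import *
go([.053,.084,.262]);go([.053,.084,.204])
E
```

```text
t 10.35 rot [177.6  -0.3 164.6] q6 18.0 tip bal [ 0.0476 -0.0066  0.2654] F bal [ 0.4 -0.3  0.3]
to [0.053, 0.084, 0.262] [-0.055  0.903  0.071]
t 10.35 rot [177.6  -0.3 164.6] q6 18.0 tip bal [ 0.0476 -0.0066  0.2654] F bal [ 0.4 -0.3  0.3]
to [0.053, 0.084, 0.204] [-0.059  0.879  0.651]
```

Request:
servo_tool([
  {"offset":[-0.05,0.4,0.03],"yaw":0,"claw":1},
  {"offset":[-0.05,0.89,0.06],"yaw":0,"claw":1},
  {"offset":[-0.05,0.89,0.06],"yaw":0,"claw":1},
  {"offset":[-0.06,0.88,0.35],"yaw":0,"claw":1},
  {"offset":[-0.06,0.88,0.65],"yaw":0,"claw":1},
  {"offset":[-0.06,0.88,0.65],"yaw":0,"claw":1},
  {"offset":[-0.06,0.88,0.65],"yaw":0,"claw":1},
])

```text
time: 11.22
ee_pos: [0.6539, 0.1244, 0.2279]
tcp_rot: [177.5, -0.2, 164.5]
wrist_force: [-0.4, -0.1, 0.2]
opening: -0.0002
grasp_force: 0.0
```

```bash
python3 - <<'E'
from h import *
go([.003,.084,.204])
E
```

```text
t 11.22 rot [177.5  -0.2 164.5] q6 25.4 tip bal [0.0539 0.0835 0.2059] F bal [-0.3 -0.2  0.2]
to [0.003, 0.084, 0.204] [0.508 0.004 0.021]
```

Request:
servo_tool([
  {"offset":[0.08,0,0.02],"yaw":0,"claw":1},
  {"offset":[0.14,0,0.02],"yaw":0,"claw":1},
  {"offset":[0.19,0,0.02],"yaw":0,"claw":1},
  {"offset":[0.24,0,0.02],"yaw":0,"claw":1},
  {"offset":[0.29,0,0.02],"yaw":0,"claw":1},
  {"offset":[0.34,0,0.02],"yaw":0,"claw":1},
  {"offset":[0.39,0,0.02],"yaw":0,"claw":1},
  {"offset":[0.43,0,0.02],"yaw":0,"claw":1},
  {"offset":[0.47,0,0.02],"yaw":0,"claw":1},
  {"offset":[0.5,0,0.02],"yaw":0,"claw":1},
  {"offset":[0.5,0,0.02],"yaw":0,"claw":1},
])

```text
time: 12.6
ee_pos: [0.6052, 0.1389, 0.2245]
tcp_rot: [177.6, -0.3, 164.6]
wrist_force: [0.9, -0.7, 0.7]
opening: -0.0
grasp_force: 0.0
```

Request:
servo_tool([
  {"offset":[0.01,0,0],"yaw":0,"claw":1},
  {"offset":[0.02,0,0],"yaw":0,"claw":1},
  {"offset":[0.02,0,0],"yaw":0,"claw":1},
])

```text
time: 12.98
ee_pos: [0.6036, 0.1393, 0.2244]
tcp_rot: [177.6, -0.3, 164.6]
wrist_force: [1.1, -0.9, 0.6]
opening: -0.0002
grasp_force: 0.5
```

Request:
servo_tool([
  {"offset":[0.01,0,0],"yaw":0,"claw":1},
  {"offset":[0.02,0,0],"yaw":0,"claw":1},
  {"offset":[0.02,0,0],"yaw":0,"claw":1},
])

```text
time: 13.35
ee_pos: [0.6016, 0.1399, 0.2244]
tcp_rot: [177.6, -0.3, 164.6]
wrist_force: [1.1, -0.4, -0.7]
opening: 0.0002
grasp_force: 0.4
```

```bash
python3 - <<'E'
from h import *
go([-.001,.084,.204])
E
```

```text
t 13.35 rot [177.6  -0.3 164.6] q6 27.6 tip bal [-0.0007  0.0844  0.2025] F bal [ 1.2 -0.1 -0.7]
to [-0.001, 0.084, 0.204] [ 0.003 -0.003 -0.016]
```

Request:
servo_tool([
  {"offset":[0.01,0,0],"yaw":0,"claw":1},
  {"offset":[0.02,0,0],"yaw":0,"claw":1},
  {"offset":[0.02,0,0],"yaw":0,"claw":1},
])

```text
time: 13.72
ee_pos: [0.601, 0.14, 0.2245]
tcp_rot: [177.6, -0.1, 164.5]
wrist_force: [9.1, -2.3, -3.1]
opening: 0.0
grasp_force: 4.6
```

Request:
servo_tool([
  {"offset":[0.01,0,0],"yaw":0,"claw":1},
  {"offset":[0.02,0,0],"yaw":0,"claw":1},
  {"offset":[0.02,0,0],"yaw":0,"claw":1},
])

```text
time: 14.1
ee_pos: [0.6008, 0.14, 0.2246]
tcp_rot: [177.6, 0.1, 164.5]
wrist_force: [19.1, -5.0, -5.7]
opening: 0.0001
grasp_force: 9.7
```

```bash
python3 - <<'E'
from h import *
go([-.001,.084,.204])
E
```

```text
t 14.1 rot [1.776e+02 1.000e-01 1.645e+02] q6 27.8 tip bal [-0.0013  0.0844  0.2026] F bal [19.7  0.3 -5.7]
to [-0.001, 0.084, 0.204] [-0.003 -0.003 -0.014]
```

Left door also against its stop. Back off, raise, and take a look from above while traversing.

Request:
servo_tool([
  {"offset":[-0.2,0,0],"yaw":0,"claw":1},
  {"offset":[-0.4,0,0],"yaw":0,"claw":1},
  {"offset":[-0.4,0,-0.3],"yaw":0,"claw":1},
  {"offset":[-0.4,0,-0.6],"yaw":0,"claw":1},
  {"offset":[-0.4,-0.4,-0.65],"yaw":0,"claw":1},
  {"offset":[-0.4,-0.85,-0.65],"yaw":0,"claw":1},
  {"offset":[-0.4,-0.85,-0.65],"yaw":0,"claw":1},
])

```text
time: 14.98
ee_pos: [0.6126, 0.0435, 0.2862]
tcp_rot: [177.6, -0.3, 164.4]
wrist_force: [-0.8, -0.4, 0.4]
opening: 0.0001
grasp_force: 0.0
```

Request:
servo_tool([
  {"offset":[0.4,0,0],"yaw":0,"claw":1},
  {"offset":[0.9,0,0],"yaw":0,"claw":1},
  {"offset":[0.9,0,0],"yaw":0,"claw":1},
])

```text
time: 15.35
ee_pos: [0.5242, 0.0709, 0.287]
tcp_rot: [177.5, -0.3, 164.7]
wrist_force: [0.4, -0.3, -0.2]
opening: 0.0
grasp_force: 0.0
```

Request:
servo_tool([
  {"offset":[0.3,-0.35,0],"yaw":0,"claw":1},
  {"offset":[0.65,-0.7,0],"yaw":0,"claw":1},
  {"offset":[0.65,-0.7,0],"yaw":0,"claw":1},
  {"offset":[0.65,-0.7,0],"yaw":0,"claw":1},
])

```text
time: 15.85
ee_pos: [0.4462, 0.0198, 0.2837]
tcp_rot: [177.5, -0.2, 164.6]
wrist_force: [0.1, -0.2, 0.9]
opening: -0.0004
grasp_force: 0.0
```

```bash
python3 - <<'E'
from h import *
go([-.115,-.07,.182]); go([-.115,-.07,.09])
c,d=camera('scene');cv2.imwrite('pics/s1.png',cv2.resize(c[120:340,200:460,::-1],None,fx=3,fy=2.7))
for n in('scene','top'):
    c,d=camera(n);hsv=cv2.cvtColor(c,cv2.COLOR_RGB2HSV)
    m=cv2.inRange(hsv,(100,110,30),(130,255,255))
    ys,xs=np.where((m>0)&(d>0));w=(world(n,d,np.c_[xs,ys])-O)@B
    for s in(1,-1):
        k=w[(abs(w[:,0])<.1)&(w[:,1]*s>.04)&(w[:,1]*s<.12)&(w[:,2]>.215)&(w[:,2]<.235)]
        if len(k):print(n,s,len(k),np.median(k,0).round(4))
E
```

```text
t 15.85 rot [177.5  -0.2 164.6] q6 16.6 tip bal [-0.1183 -0.0728  0.2617] F bal [ 0.1 -0.2  0.9]
to [-0.115, -0.07, 0.182] [-0.037 -0.006  0.798]
t 15.85 rot [177.5  -0.2 164.6] q6 16.6 tip bal [-0.1183 -0.0728  0.2617] F bal [ 0.1 -0.2  0.9]
to [-0.115, -0.07, 0.09] [-0.041 -0.046  1.717]
scene 1 86 [-0.0139  0.0868  0.2241]
scene -1 64 [-0.013  -0.0799  0.2247]
top 1 73 [-0.0184  0.0874  0.2242]
```

View pics/s1.png

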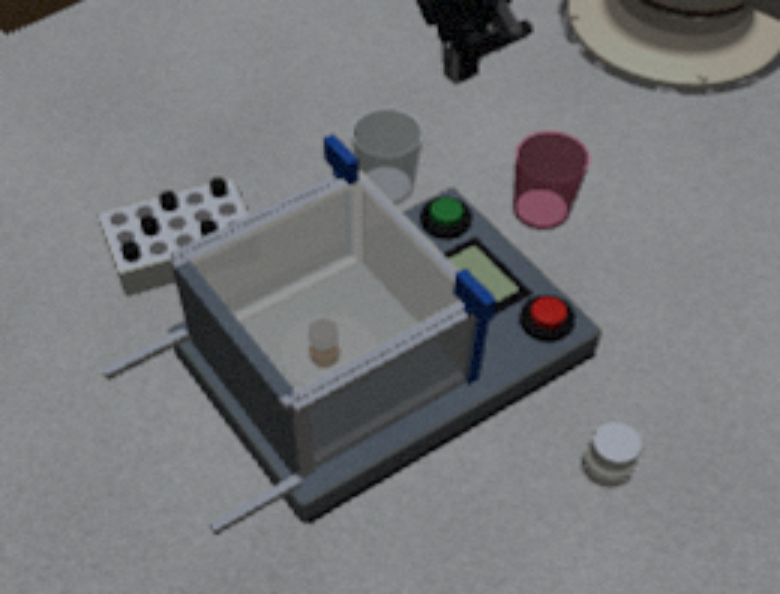

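Picture: both tabs at the front corners (crop (340,160) and (475,295)), measured x ≈ −15 mm: both shut. The vial, at (323,342), is still upright; the green key is at (446,213), free to approach from above.

Request:
servo_tool([
  {"offset":[-0.04,0,0.3],"yaw":0,"claw":1},
  {"offset":[-0.04,0,0.6],"yaw":0,"claw":1},
  {"offset":[-0.04,0,0.85],"yaw":0,"claw":1},
  {"offset":[-0.04,-0.01,1],"yaw":0,"claw":1},
  {"offset":[-0.04,-0.01,1],"yaw":0,"claw":1},
])

```text
time: 16.62
ee_pos: [0.4494, 0.0219, 0.1827]
tcp_rot: [177.6, -0.4, 164.6]
wrist_force: [0.3, -0.6, -0.3]
opening: -0.0002
grasp_force: 0.0
```

```bash
python3 - <<'E'
from h import *
go([-.115,-.07,.09]);go([-.115,-.07,.083])
z=np.load('scene0.npz')
for n in('scene0','top0'):
    z=np.load(n+'.npz');c,d=z['c'],z['d'];ys,xs=np.where(d>0);w=(world(n[:-1],d,np.c_[xs,ys])-O)@B
    r=np.hypot(w[:,0]+.115,w[:,1]+.07)
    for a,b in((0,.010),(.010,.014),(.016,.018),(.019,.022),(.024,.03)):print(n,a,np.median(w[(r>=a)&(r<b),2]).round(4))
E
```

```text
t 16.62 rot [177.6  -0.4 164.6] q6 16.8 tip bal [-0.1158 -0.07    0.1607] F bal [ 0.4 -0.5 -0.3]
to [-0.115, -0.07, 0.09] [-0.013 -0.03   0.706]
t 16.62 rot [177.6  -0.4 164.6] q6 16.8 tip bal [-0.1158 -0.07    0.1607] F bal [ 0.4 -0.5 -0.3]
to [-0.115, -0.07, 0.083] [-0.013 -0.033  0.776]
scene0 0 0.0829
scene0 0.01 0.0818
scene0 0.016 0.0726
scene0 0.019 0.0704
scene0 0.024 0.0607
top0 0 0.0811
top0 0.01 0.0809
top0 0.016 0.0715
top0 0.019 0.071
top0 0.024 0.0597
```

Request:
servo_tool([
  {"offset":[-0.01,-0.01,0.3],"yaw":0,"claw":1},
  {"offset":[-0.01,-0.03,0.6],"yaw":0,"claw":1},
  {"offset":[-0.01,-0.03,0.72],"yaw":0,"claw":1},
  {"offset":[-0.01,-0.03,0.76],"yaw":0,"claw":1},
  {"offset":[-0.01,-0.03,0.79],"yaw":0,"claw":1},
  {"offset":[-0.01,-0.03,0.81],"yaw":0,"claw":1},
  {"offset":[-0.01,-0.03,0.83],"yaw":0,"claw":1},
  {"offset":[-0.01,-0.03,0.83],"yaw":0,"claw":1},
])

```text
time: 17.62
ee_pos: [0.4508, 0.022, 0.1009]
tcp_rot: [177.6, -0.2, 164.6]
wrist_force: [1.5, -1.6, 3.3]
opening: -0.0
grasp_force: 1.3
```

```bash
python3 - <<'E'
from h import *
tools()
E
```

```text
t 17.62 rot [177.6  -0.2 164.6] q6 16.9 tip bal [-0.1145 -0.0695  0.0789] F bal [ 1.8 -1.1  3.3]
```

Contact with about 3 N; press on towards the stop.

Request:
servo_tool([
  {"offset":[0,0,0.01],"yaw":0,"claw":1},
  {"offset":[0,0,0.02],"yaw":0,"claw":1},
  {"offset":[0,0,0.02],"yaw":0,"claw":1},
])

```text
time: 18.0
ee_pos: [0.4505, 0.0221, 0.0986]
tcp_rot: [177.6, -0.3, 164.6]
wrist_force: [2.8, -1.0, 3.9]
opening: -0.0002
grasp_force: 1.8
```

Request:
servo_tool([
  {"offset":[0,0,0.01],"yaw":0,"claw":1},
  {"offset":[0,0,0.02],"yaw":0,"claw":1},
  {"offset":[0,0,0.02],"yaw":0,"claw":1},
])

```text
time: 18.38
ee_pos: [0.4506, 0.0221, 0.0979]
tcp_rot: [177.6, -0.2, 164.6]
wrist_force: [-2.6, -2.2, 15.6]
opening: -0.0001
grasp_force: 7.6
```

```bash
python3 - <<'E'
from h import *
tools()
E
```

```text
t 18.38 rot [177.6  -0.2 164.6] q6 16.9 tip bal [-0.1146 -0.0694  0.0759] F bal [-1.9 -2.8 15.6]
```

Key at the bottom stop (15.6 N). Release straight up and check.

Request:
servo_tool([
  {"offset":[0,0,-0.1],"yaw":0,"claw":1},
  {"offset":[0,0,-0.4],"yaw":0,"claw":1},
  {"offset":[0,0,-0.8],"yaw":0,"claw":1},
  {"offset":[0,0,-1],"yaw":0,"claw":1},
  {"offset":[0,0,-1],"yaw":0,"claw":1},
])

```text
time: 19.0
ee_pos: [0.4498, 0.0181, 0.1972]
tcp_rot: [177.5, -0.2, 164.6]
wrist_force: [0.4, 0.8, -0.5]
opening: 0.0001
grasp_force: 0.0
```

Request:
servo_tool([
  {"offset":[0,0,-0.4],"yaw":0,"claw":1},
  {"offset":[0,0,-0.8],"yaw":0,"claw":1},
  {"offset":[0.5,0,-0.8],"yaw":0,"claw":1},
  {"offset":[0.9,0,-0.8],"yaw":0,"claw":1},
  {"offset":[0.9,0,-0.8],"yaw":0,"claw":1},
  {"offset":[0.9,0,-0.8],"yaw":0,"claw":1},
])

```text
time: 19.75
ee_pos: [0.3625, 0.0386, 0.2757]
tcp_rot: [177.6, -0.3, 164.6]
wrist_force: [-0.2, 0.2, -0.1]
opening: -0.0001
grasp_force: 0.0
```

```bash
python3 - <<'E'
from h import *
tools()
for n in('scene','top'):
    c,d=camera(n);hsv=cv2.cvtColor(c,cv2.COLOR_RGB2HSV)
    if n=='scene': cv2.imwrite('pics/s2.png',cv2.resize(c[120:340,200:460,::-1],None,fx=3,fy=2.7))
    ys,xs=np.where(d>0);w=(world(n,d,np.c_[xs,ys])-O)@B
    for y in(-.07,.07):
        k=w[(np.hypot(w[:,0]+.115,w[:,1]-y)<.01),2];k=k[k<.1];print(n,'key z',y,len(k),np.median(k).round(4))
    m=cv2.inRange(hsv,(100,110,30),(130,255,255))[ys,xs]>0
    for s in(1,-1):
        k=w[m&(abs(w[:,0])<.1)&(w[:,1]*s>.04)&(w[:,1]*s<.12)&(w[:,2]>.215)&(w[:,2]<.235)]
        if len(k):print(n,'tab',s,len(k),np.median(k,0).round(4))
E
```

```text
t 19.75 rot [177.6  -0.3 164.6] q6 19.8 tip bal [-0.2041 -0.0771  0.2538] F bal [-0.2  0.2 -0.1]
scene key z -0.07 36 0.0819
scene key z 0.07 44 0.0821
scene tab 1 87 [-0.013   0.0874  0.2238]
scene tab -1 65 [-0.0129 -0.0807  0.2246]
top key z -0.07 0 nan
top key z 0.07 69 0.0816
top tab 1 104 [-0.0182  0.0824  0.2238]
top tab -1 106 [-0.0173 -0.0852  0.2241]
  return _methods._mean(a, axis=axis, dtype=dtype,
  ret = ret.dtype.type(ret / rcount)
```

View pics/s2.png

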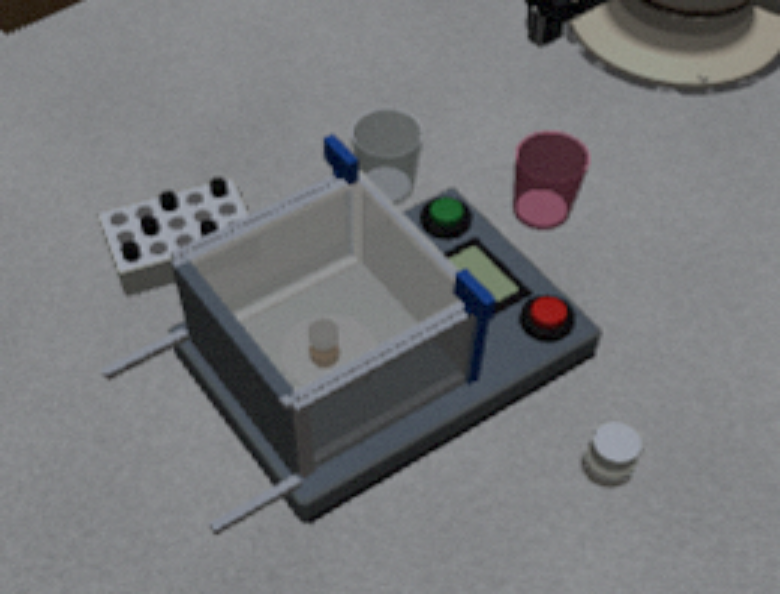

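The picture shows both tabs forward at (340,160) and (475,295), the green key up again at (446,213), the vial, pot, beaker and rack unmoved, and the gripper clear.

```bash
python3 -c "
from workcell import *
print(job_done())"
```

```text
the job is handed in; nothing more can be done
None
```

Both doors are pushed fully shut, and after that the green tare key was pressed to its stop and came back up; the job was handed in at about 20 s with the robot touching nothing.

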